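# Trace a chair slat with a digitising stylus

### The job

Take the yellow digitising stylus out of its stand and, with its red ball held down beside the wavy front edge of the wooden chair slat, trace that edge in one pass from the end by the green cap to the end by the red cap, keeping the ball lightly pressed to the edge all the way round its curves. The probe is delicate: push with a few newtons, never more than 10 N. Then stand the stylus back upright in the hole of its stand, let go, and leave the other goods on the table alone.

Things in the scene. Friction and masses are not known exactly. Their poses are not given: they have to be found in the camera images.
- fixture: Fixed slat holder. Origin on the table midway between two blue clamps centred 122 mm from it in +y and -y, each 30 mm wide in y, from 2.5 to 77.5 mm in +x, 26 mm high; flat black jaws to 33 mm and small black handles to 42 mm high. y runs along the slat, x away from the traced edge, z up. It holds a brown wooden slat, 216 mm long in y, from 2 to 26 mm above the table.
- edge_nominal (a point): Nominal middle of the slat's upright wavy edge, which faces the fixture's -x; 14 mm in -x from the fixture's origin, 14 mm above the table. Nominal edge in the fixture's frame, in mm: x = -14 cos(2 pi y/150) + 5 sin(2 pi y/200), for y from -108 to 108 (angles in rad). The part to trace is y from -83 to 83, in the direction that the caps tell.
- slat_mid (a point): Fixture's origin, about which the slat was turned. It was clamped by hand: against the nominal edge it is shifted up to 9 mm either way along the fixture's x and turned up to 0.06 rad either way about this upright axis. Neither is measured, so the edge must be felt. The slat does not give under the allowed forces.
- start_cap: Green plastic cap, 22 mm across and 12 mm high, on top of one of the two clamps: the trace starts at this end of the slat. Origin at the centre of its underside, 17 mm in +x and 122 mm in +y or -y from the fixture's origin, 26 mm above the table; axes parallel to the fixture's.
- finish_cap: Red cap of the same size and placing on the other clamp: the trace ends there.
- stylus: Loose stylus, about 140 g, upright in its stand. Yellow handle of square section 20 x 20 mm from 5 to 69 mm above the origin, black button to 73 mm; below it a steel collar 32 mm across, 5 mm thick, whose underside (the origin) rests on the stand. z up along the handle, x and y square to its faces. Below hangs a 7 mm rod with a ball at its foot.
- ball (a point): Centre of the red ball, 12 mm across, at the foot of the stylus: 40 mm below the stylus origin, on the handle's axis when free. Rod and ball float sideways on springs: about 3 N per mm of sideways push in any direction, up to 7 mm, returning to the centre when free. Friction on the slat's edge is about 0.6 of the push.
- stand: Fixed grey block, 70 x 70 x 50 mm, with an upright through hole of 19 mm in the middle for the stylus rod and ball. Origin at the centre of its underside.
- stand_mouth (a point): Centre of the hole's mouth in the stand's top face, 50 mm above the table.
- tape_roll: Bystander, not to be disturbed: roll of paper tape lying flat, 84 mm across, 24 mm high.
- mug: Bystander, not to be disturbed: blue mug, 80 mm across, 90 mm high.
- camera_body: Bystander, not to be disturbed: black camera, 115 x 50 x 83 mm, short lens on one side.
- screw_jar: Bystander, not to be disturbed: clear jar with orange cap, 60 mm across, 75 mm high.
- screwdriver: Bystander, not to be disturbed: screwdriver lying on the table.
- glasses_case: Bystander, not to be disturbed: red spectacle case, 65 x 160 x 45 mm.
- book: Bystander, not to be disturbed: green book, 130 x 190 x 22 mm.
Not all that is in view belongs to the job. There is more than one size of the stylus; the one meant has the size given above. Leave any blue look-alike of the stand alone.

How it is judged:
By the outcome, as a careful person would: the job done as asked, in the order asked, and still so for the second after the job is handed in, with the robot touching nothing.
It also fails if it takes over 72 s, if anything falls off the work surface, if the arm or the gripper's body presses on something with over 40 N, if the wrist force passes 120 N, or if a joint passes its speed limit or range.

### The arm

A 6-joint arm with a two-finger parallel gripper is mounted at the origin on the work surface. World frame = base frame: x ahead of the robot, y to its left, z up, the work surface at z = 0. Lengths are in mm, angles in rad, forces in N, time in s.
With the tool pointing down it reaches from about 275 to 750 mm from the base axis. Payload 10.2 kg.
Tool frame: the origin (TCP) lies between the finger pads; the fingertips stand 17 mm ahead of it and the grasp point (between the pads) lies 2 mm behind it (tips_ahead is the distance from the TCP to the fingertips, in mm); z points along the fingers, y is the line along which they close (so a half turn about z gives the same grasp; the last joint's range is limited). The gripper opens to 85 mm and grips with 20 to 120 N. Pads are 22 mm wide; open, the fingers measure 114 mm over their backs; the gripper's body (76 mm by 85 mm) begins 54 mm behind the grasp point. The pads swing forward as they close: fully open they stand 13 mm farther back than shut.
Start: joints at [-1.4, 0.313, 1.498, -0, 1.331, -0.223], TCP at [201.431, -484.827, 248.294] pointing down, gripper open.
Joint ranges: [-2.94, 2.94], [-0.97, 2.17], [0.19, 2.56], [-1.23, 4.37], [0.02, 3.11], [-2.88, 2.88]. Speed limits (rad/s): [2.39, 2.39, 3.01, 3.14, 3.14, 3.14].

### API

Orientations are given as a unit quaternion [w, x, y, z].
In Python, from rig import sense, capture, finish_job, boxes_of, tips_ahead gives the robot as it stands.
- The arm moves only by the tool drive_tool, never from a script. Its argument "commands" is text: rows parted by semicolons, each of 7 numbers parted by spaces: the shift along the world's x, y, z in units of 0.1 m (1.0 is 0.1 m), then the turn, a rotation vector about the world's x, y, z in units of pi/4 rad (1.0 is pi/4 rad), then the opening in per cent of the stroke, from 0 (shut) to 100 (fully open). A call has 1 to 20 rows; each row shifts and turns the commanded pose from where the row before left it; what a row does not reach is not made up. A row lasts 1/12 s, in which the tool goes at most 41.7 mm and 7.16 degrees, less where a joint would pass 70% of its speed; a pose out of reach is approached as far as the arm can. A call with a number of a shift or a turn outside -1 to 1 is refused whole. A call with a gripper value outside its range is refused whole. The fingers move at their own pace and stop on an object; "force" is the grip in N (left out, the last holds). Time passes only in rows, so rows that do not move let the fingers close. It gives the time, the measured TCP pose, the force, the opening and the grip force at its end, in the units of the state.
- sense(): the state, without advancing time (a new reading comes with each control period).
- capture(name): name is "scene" or "top"; returns a dict with "pixels" (400x640x3 uint8, blue, green, red), "fov_y" (degrees; the focal length in pixels is half the picture's height over the tangent of half this angle, whatever the lens; pixels are square), "cx", "cy" (the principal point, pixels), "k1" (the pictures are not rectified: a ray, as slopes to the right and down, at radius r is drawn at 1 + k1 r^2 times it, then the intrinsics apply), "position" and "attitude" of the camera in the world. Camera axes: x right, y down, z forward; pixel columns grow to the right and rows downward; lengths in mm; the calibration is good to about 2 mm. A picture is of the moment at which its call begins. There is no depth.
- finish_job(): hands the job in; it is judged then, once.
Trained networks look in a picture, given as the dict that the camera call returned (one of the last four; its "shot" number tells which), for a name from the list of things; names that differ only in an ending like _2 or _b are one class to them, and where a whole thing is asked for, a point or a joint stands for the part that bears it (a point fixed in the world has none). Each returns a list of dicts, best first, with "confidence" (0 to 1); they miss things now and then, are a little off and sometimes report something else, mostly with a low value. They report only what shows in the picture. A call takes as long as a camera call. They do not tell look-alikes from the thing itself.
- boxes_of(picture, name): "position" ([column, row] in pixels, amid what is visible of it).
The state is a dict: "time_s": time; "joints": joint angles; "dq": joint speeds; "tau": joint torques, N m; "eef_pos": TCP position; "ee_rot": TCP orientation; "force": force on the tool from outside, world axes, zero at the start; "wrist_torque": the same for the moment, N m; "grip_width": opening from 0.0 (shut) to 1.0 (fully open); "grip_force": force on a finger pad.
Only numpy, scipy, OpenCV 4.12 (cv2) and the standard library are available. Lean on these libraries where they do the work, as an engineer would, in place of code of your own. Each camera call takes 0.05 s, during which the arm holds its last target. There are 200 camera calls.

## Working session

There is one attempt and no reset: what is moved stays moved. The work goes in short steps, Python scripts to look and compute and a tool call to move; the robot and the scene stay as the last step left them, time stands still between calls to the robot, and variables do not carry over. Pictures are saved under pics/ and viewed, at most 10 in all, crops included, and the job is handed in when it is done.

Besides the shell and the picture viewer there is one more tool, called as name(argument=value, ...) on one line, values as JSON. drive_tool: Moves the arm, as the interface text tells. Shifts and turns lie within -1 to 1; 1 stands for 0.1 m of shift or pi/4 rad of turn. Its arguments: {"type":"object","properties":{"commands":{"type":"string"},"force":{"type":"number"}},"required":["commands"]}

```bash
mkdir -p pics
cat > h.py <<'E'
import numpy as np,cv2
from rig import *
from scipy.spatial.transform import Rotation as R
def Rm(a):
    a=np.array(a,float)
    return a if a.shape==(3,3) else R.from_quat([a[1],a[2],a[3],a[0]]).as_matrix()
def K(p):
    h,w=p["pixels"].shape[:2]; f=h/2/np.tan(np.radians(p["fov_y"])/2); return f
def ray(p,uv):
    f=K(p); d=np.array([(uv[0]-p["cx"])/f,(uv[1]-p["cy"])/f]); s=d.copy()
    for _ in range(30): s=d/(1+p["k1"]*(s@s))
    return np.array(p["position"],float),Rm(p["attitude"])@np.array([s[0],s[1],1])
def at(p,uv,z):
    o,d=ray(p,uv); return o+d*(z-o[2])/d[2]
def proj(p,X):
    c=Rm(p["attitude"]).T@(np.array(X,float)-np.array(p["position"])); s=c[:2]/c[2]; s=s*(1+p["k1"]*(s@s))
    return s*K(p)+[p["cx"],p["cy"]]
E
python3 - <<'E'
from h import *
print(sense())
for n in ["scene","top"]:
    p=capture(n); cv2.imwrite(f"pics/{n}0.png",p["pixels"])
    print(n,{k:v for k,v in p.items() if k!="pixels"})
    for t,z in [("fixture",20),("start_cap",32),("finish_cap",32),("stylus",37+50),("ball",50),("stand",25),("tape_roll",12),("mug",45),("camera_body",40),("screw_jar",37),("screwdriver",10),("glasses_case",22),("book",11)]:
        for b in boxes_of(p,t)[:3]:
            print(t,round(b["confidence"],2),np.round(b["position"]),np.round(at(p,b["position"],z)))
E
```

```text
{'time_s': 0.0, 'joints': array([-1.40038827e+00,  3.13469656e-01,  1.49845493e+00, -1.13305582e-05,
        1.33099488e+00, -2.23393444e-01]), 'dq': array([ 0.00028735,  0.0007957 , -0.00036539,  0.00037168,  0.00010253,
        0.00149639]), 'tau': array([-1.16357089e-03, -4.12272406e+01, -2.59745854e+01, -2.31322274e-04,
        4.14251379e-03,  1.79698492e-05]), 'eef_pos': array([ 201.39103501, -484.57632125,  247.7182857 ]), 'ee_rot': array([-6.63318754e-04,  9.80677116e-01,  1.95632192e-01,  1.20730062e-05]), 'force': array([-0.09691199,  0.21674837,  0.35384121]), 'wrist_torque': array([ 0.05752932,  0.00021468, -0.00419627]), 'grip_force': 0.0, 'grip_width': 1.0011129000916323}
scene {'fov_y': 51.10479093242648, 'cx': 318.2829145527475, 'cy': 196.25833646040937, 'k1': -0.020938684150996197, 'position': array([1186.41462006,  -17.44147723, 1090.29066399]), 'attitude': array([-0.19008197,  0.6672023 ,  0.69253686, -0.19774387]), 'shot': 1}
fixture 0.72 [351. 215.] [583.  55.  20.]
fixture 0.39 [316. 154.] [362. -58.  20.]
finish_cap 0.4 [311. 201.] [548. -63.  32.]
stylus 0.7 [
[... 1241 characters left out ...]
28. 201.] [578. 182.  32.]
finish_cap 0.4 [325. 209.] [549. -76.  32.]
stylus 0.76 [412. 240.] [ 458. -289.   87.]
stylus 0.67 [408. 207.] [ 542. -285.   87.]
stand 0.69 [386. 282.] [ 355. -230.   25.]
stand 0.56 [397. 212.] [ 537. -267.   25.]
tape_roll 0.57 [327. 278.] [368. -76.  12.]
tape_roll 0.39 [374. 136.] [ 752. -217.   12.]
tape_roll 0.29 [398. 213.] [ 538. -272.   12.]
mug 0.64 [421. 146.] [ 712. -339.   45.]
camera_body 0.57 [288. 135.] [753.  21.  40.]
screw_jar 0.98 [373. 139.] [ 738. -211.   37.]
screwdriver 0.92 [183. 257.] [434. 307.  10.]
glasses_case 0.72 [157. 171.] [666. 377.  22.]
glasses_case 0.3 [405. 205.] [ 557. -290.   22.]
book 0.86 [475. 248.] [ 437. -474.   11.]
```

Run:
```python
import cv2
a=cv2.imread("pics/scene0.png")[120:300,170:490]; b=cv2.imread("pics/top0.png")[120:310,200:450]
cv2.imwrite("pics/s1.png",cv2.resize(a,None,fx=2.5,fy=2.5,interpolation=2)); cv2.imwrite("pics/t1.png",cv2.resize(b,None,fx=3,fy=3,interpolation=2))
```

```text
(no output)
```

View pics/s1.png

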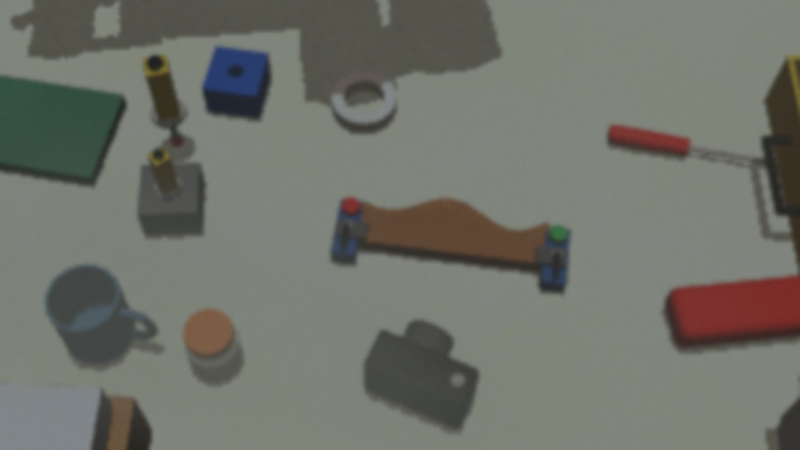

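View pics/t1.png

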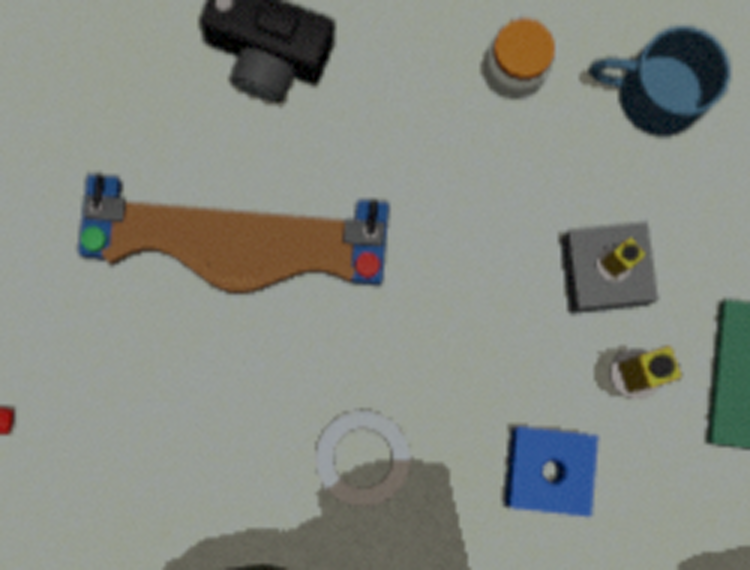

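The grey stand with the 20 mm stylus is at top-crop (612,262), with the larger stylus below it at (645,370) and the blue look-alike at (552,470). Green cap is at (93,238), red at (367,264), and the slat's wavy edge faces the robot.

```bash
cat > m.py <<'E'
from h import *
from scipy.optimize import least_squares
P={n:capture(n) for n in ["scene","top"]}
def cen(m,win):
    q=np.zeros_like(m); c0,r0,c1,r1=win; q[r0:r1,c0:c1]=m[r0:r1,c0:c1]
    n,l,s,c=cv2.connectedComponentsWithStats(q.astype(np.uint8)); i=1+np.argmax(s[1:,4]); return c[i],l==i
res={}
for n,p in P.items():
    hsv=cv2.cvtColor(p["pixels"],cv2.COLOR_BGR2HSV); H,S,V=[hsv[...,i].astype(int) for i in range(3)]
    wg,wr,ws=((380,200,405,225),(300,190,322,212),(295,190,405,240)) if n=="scene" else ((222,190,240,208),(314,200,332,217),(225,180,332,222))
    g,_=cen((H>45)&(H<80)&(S>110),wg); r,_=cen(((H<6)|(H>174))&(S>130),wr)
    G=at(p,g,35);Rr=at(p,r,35); d=G-Rr; th=np.arctan2(-d[0],d[1])
    u=np.array([np.cos(th),np.sin(th)]); F=(G[:2]+Rr[:2])/2-17*u
    print(n,"G",G,"R",Rr,"len",np.hypot(*d[:2]),"th",th,"F",F)
    res[n]=(F,th)
    _,b=cen((H>5)&(H<22)&(S>80),ws)
    cols=np.where(b.any(0))[0]; fit=[]
    for c in cols:
        rows=np.where(b[:,c])[0]; e=rows.min()-.5 if n=="scene" else rows.max()+.5
        fit.append((c,e))
    for z in (2,26):
        X=np.array([at(p,q,z)[:2] for q in fit])-F
        Mx=np.array([[np.cos(th),np.sin(th)],[-np.sin(th),np.cos(th)]])
        L=X@Mx.T; L=L[abs(L[:,1])<95]
        def f(a):
            c,s=np.cos(a[1]),np.sin(a[1]); x=L[:,0]-a[0]; y=L[:,1]
            xr=c*x+s*y; yr=-s*x+c*y
            return xr-(-14*np.cos(2*np.pi*yr/150)+5*np.sin(2*np.pi*yr/200))
        o=least_squares(f,[0,0],loss="soft_l1"); print(" z",z,"shift,turn",o.x,"rms",np.sqrt(np.mean(f(o.x)**2)),len(L))
if __name__=="__main__":
    p=P["top"]; 
    for q in [(572,229),(645,223),(655,298),(578,308)]: print("corner",at(p,(200+q[0]/3,120+q[1]/3),50))
    print("btn",at(p,(200+630/3,120+251/3),123))
    a=cv2.resize(p["pixels"][190:255,380:440],None,fx=8,fy=8,interpolation=2)
    b=cv2.resize(P["scene"]["pixels"][135:220,215:260],None,fx=6.118,fy=6.118,interpolation=2)[:520]
    cv2.imwrite("pics/z1.png",np.hstack([a,b]))
E
python3 m.py
```

```text
scene G [580.6570079  176.01353329  35.        ] R [552.0785585  -66.49783296  35.        ] len 244.18945622378135 th -0.11730274849253546 F [549.48460859  56.74742681]
 z 2 shift,turn [-1.48217828e+01  5.64946280e-03] rms 1.1262603811435457 62
 z 26 shift,turn [-0.19443364  0.00744243] rms 1.0196228547987318 64
top G [581.20409547 174.83321793  35.        ] R [552.77966319 -66.84145756  35.        ] len 243.34049627259216 th -0.11707657365807021 F [550.10825516  55.98163823]
 z 2 shift,turn [-0.08657835  0.0059309 ] rms 0.8893070469941053 69
 z 26 shift,turn [-3.0724274   0.00391363] rms 1.190197343301273 71
corner [ 576.85808593 -248.00827965   50.        ]
corner [ 580.69452487 -312.55959207   50.        ]
corner [ 514.26618896 -317.57624662   50.        ]
corner [ 507.1477445  -249.83564001   50.        ]
btn [ 545.58309908 -281.73690314  123.        ]
```

View pics/z1.png

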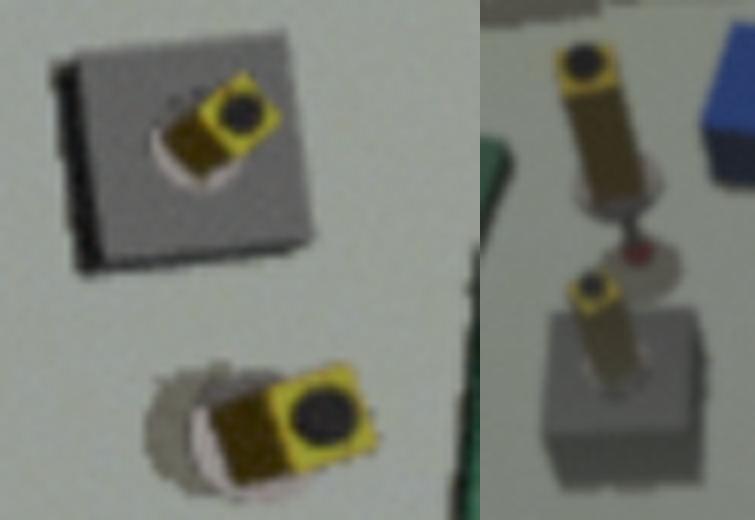

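The left half of z1 (top view) shows the stylus button at (242,112), its square turned about 45° to the stand. The tall stylus button is at (325,415). I'll compute the yaw and the first move.

Run:
```python
from h import *
p=capture("top"); im=p["pixels"]
hsv=cv2.cvtColor(im,cv2.COLOR_BGR2HSV)
c=[at(p,(380+x/8,190+y/8),119)[:2] for x,y in [(242,72),(282,113),(240,155),(200,105)]]
for i in range(4):
    d=c[(i+1)%4]-c[i]; print(c[i],np.hypot(*d),np.degrees(np.arctan2(d[1],d[0]))%90)
# bright yellow top face
for win in [(400,196,418,212),(410,232,430,252)]:
    a=im[win[1]:win[3],win[0]:win[2]]; h=hsv[win[1]:win[3],win[0]:win[2]]
    m=((h[...,0]>20)&(h[...,0]<35)&(h[...,1]>110)&(h[...,2]>130)).astype(np.uint8)
    pts=np.argwhere(m)[:,::-1].astype(np.float32); print(cv2.minAreaRect(pts),pts.mean(0)+win[:2])
    hb=pts.mean(0)+win[:2]; print(at(p,hb,119))
print("tall",at(p,(380+325/8,190+415/8),150),at(p,(380+225/8,190+445/8),60))
s=sense(); print("tool yaw x",Rm(s["ee_rot"]))
print("stand center",(at(p,(380+80/8,190+52/8),50)+at(p,(380+312/8,190+238/8),50))/2,(at(p,(380+285/8,190+32/8),50)+at(p,(380+105/8,190+262/8),50))/2)
```

```text
[ 557.85475958 -283.89371937] 17.625387584461595 41.75629641791568
[ 544.70649902 -295.6315868 ] 18.825952115642508 42.90872293271107
[ 531.88918112 -281.84272046] 19.69240715406505 36.03599732946078
[ 547.81339783 -270.25780693] 16.934197765732076 36.367592801118384
((9.250000953674316, 7.749999523162842), (7.071067810058594, 6.363960266113281), 45.0) [408.5714283  204.64285755]
[ 543.80247218 -278.93773592  119.        ]
((9.750000953674316, 9.749999046325684), (10.75174331665039, 10.435516357421875), 71.56504821777344) [418.97959137 242.12244892]
[ 450.38437225 -299.54536452  119.        ]
tall [ 448.9292711 -296.1807536  150.       ] [ 445.79327628 -284.97410267   60.        ]
tool yaw x [[ 9.23455584e-01  3.83705336e-01 -3.53882838e-06]
 [ 3.83705336e-01 -9.23455584e-01  1.37056549e-05]
 [ 1.99098207e-06 -1.40144308e-05 -1.00000000e+00]]
stand center [ 544.791841   -282.74639532   50.        ] [ 544.22307327 -282.64391122   50.        ]
```

drive_tool(commands="0.245 0.144 0 0 0 0.027 100;0.245 0.144 0 0 0 0.027 70;0.245 0.144 0 0 0 0.027 70;0.245 0.144 0 0 0 0.027 70;0.245 0.144 0 0 0 0.027 70;0.245 0.144 0 0 0 0.027 70;0.245 0.144 0 0 0 0.027 70;0.245 0.144 0 0 0 0.027 70;0.245 0.144 0 0 0 0.027 70;0.245 0.144 0 0 0 0.027 70;0.245 0.144 0 0 0 0.027 70;0.245 0.144 0 0 0 0.027 70;0.245 0.144 0 0 0 0.027 70;0.245 0.147 0 0 0 0.027 70;0 0 -0.3 0 0 0 70;0 0 -0.3 0 0 0 70;0 0 -0.2 0 0 0 70;0 0 0 0 0 0 70", force=40)

```text
time_s: 3.05
eef_pos: [543.0, -281.7, 163.8]
ee_rot: [-0.003, 0.941, 0.339, -0.002]
force: [0.3, 0.1, -0.6]
grip_width: 0.702
grip_force: 0.0
```

Run:
```python
from h import *
s=sense(); print(s["eef_pos"],np.degrees(np.arctan2(Rm(s["ee_rot"])[1,0],Rm(s["ee_rot"])[0,0])),s["force"],s["grip_width"])
try: print(tips_ahead(), tips_ahead)
except Exception as e: print(tips_ahead)
p=capture("scene"); a=p["pixels"][110:230,190:290]; cv2.imwrite("pics/g1.png",cv2.resize(a,None,fx=5,fy=5,interpolation=2))
```

```text
[ 543.02468239 -281.65740721  163.76080651] 39.58550611956664 [ 0.25834962  0.13318513 -0.59250586] 0.7022336314404024
17.0
```

View pics/g1.png

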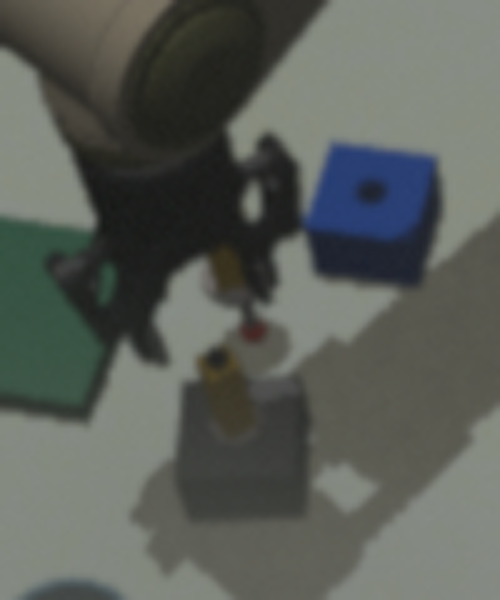

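The fingers straddle the button at (215,357) and look centred, so I'll descend and grip.

drive_tool(commands="0.005 -0.003 -0.15 0 0 0 70;0.005 -0.003 -0.15 0 0 0 70;0.005 -0.003 -0.15 0 0 0 70;0 0 -0.15 0 0 0 70;0 0 -0.13 0 0 0 70;0 0 0 0 0 0 70;0 0 0 0 0 0 70;0 0 0 0 0 0 40;0 0 0 0 0 0 10;0 0 0 0 0 0 10;0 0 0 0 0 0 10;0 0 0 0 0 0 10", force=50)

```text
time_s: 4.1
eef_pos: [546.1, -283.9, 96.1]
ee_rot: [0.0, 0.941, 0.339, 0.0]
force: [-1.1, 0.3, 4.9]
grip_width: 0.229
grip_force: 51.6
```

drive_tool(commands="0 0 0 0 0 0 10;0 0 0 0 0 0 10;0 0 0 0 0 0 10")

```text
time_s: 4.35
eef_pos: [546.1, -284.0, 96.1]
ee_rot: [0.0, 0.941, 0.339, 0.0]
force: [-1.3, 1.5, 6.1]
grip_width: 0.226
grip_force: 51.6
```

```bash
cat > pose.py <<'E'
from h import *
s=sense(); print(s["time_s"],s["eef_pos"].round(2),R.from_matrix(Rm(s["ee_rot"])).as_euler("ZYX",degrees=True).round(2),s["force"].round(2),s["wrist_torque"].round(3),s["grip_width"])
E
python3 pose.py
```

```text
4.35 [ 546.14 -283.97   96.13] [ 3.9570e+01 -1.0000e-02  1.7994e+02] [-1.26  1.49  6.1 ] [0.154 0.227 0.008] 0.22571086507188384
```

drive_tool(commands="0 0 0.05 0 0 0 10;0 0 0.1 0 0 0 10;0 0 0.15 0 0 0 10;0 0 0.15 0 0 0 10;0 0 0.15 0 0 0 10;0 0 0.1 0 0 0 10;0 0 0 0 0 0 10;0 0 0 0 0 0 10;0 0 0 0 0 0 10;0 0 0 0 0 0 10")

```text
time_s: 5.18
eef_pos: [545.6, -283.6, 164.2]
ee_rot: [-0.001, 0.941, 0.338, -0.001]
force: [0.0, 0.9, -1.4]
grip_width: 0.227
grip_force: 50.8
```

```bash
python3 pose.py
python3 - <<'E'
from h import *
p=capture("scene"); a=p["pixels"][110:230,190:290]; cv2.imwrite("pics/g2.png",cv2.resize(a,None,fx=5,fy=5,interpolation=2))
# edge path in world: offset of ball centre by 6 mm minus press
F=np.array([549.8,56.4]); th=-0.117; sh,tu=-0.1,0.006
y=np.linspace(100,-95,400)
def path(off):
    x=-14*np.cos(2*np.pi*y/150)+5*np.sin(2*np.pi*y/200)
    dx=14*2*np.pi/150*np.sin(2*np.pi*y/150)+5*2*np.pi/200*np.cos(2*np.pi*y/200)
    n=np.stack([-np.ones_like(y),dx],1); n/=np.linalg.norm(n,axis=1)[:,None]
    q=np.stack([x,y],1)+off*n
    c,s=np.cos(tu),np.sin(tu); q=q@np.array([[c,s],[-s,c]])+[sh,0]
    c,s=np.cos(th),np.sin(th); return q@np.array([[c,s],[-s,c]])+F,(n@np.array([[np.cos(th+tu),np.sin(th+tu)],[-np.sin(th+tu),np.cos(th+tu)]]))
q,n=path(6)
for i in range(0,400,20): print(y[i].round(),q[i].round(1),n[i].round(2))
E
```

```text
5.1833 [ 545.58 -283.59  164.21] [ 3.9570e+01  2.0000e-02 -1.7989e+02] [ 0.04  0.93 -1.39] [0.003 0.035 0.   ] 0.22726080465578918
100.0 [562.4 152.3] [-0.89 -0.46]
90.0 [566.7 142.6] [-0.94 -0.34]
80.0 [569.1 133.7] [-0.99 -0.14]
71.0 [569.2 125.4] [-0.99  0.12]
61.0 [567.1 117.3] [-0.93  0.37]
51.0 [562.8 109. ] [-0.84  0.54]
41.0 [556.6 100.4] [-0.79  0.62]
32.0 [549.3  91.5] [-0.77  0.64]
22.0 [541.9  82.3] [-0.8  0.6]
12.0 [535.5  72.5] [-0.87  0.49]
2.0 [530.8  62. ] [-0.95  0.31]
-8.0 [528.5  51. ] [-1.    0.08]
-17.0 [528.9  39.8] [-0.99 -0.14]
-27.0 [531.3  28.8] [-0.96 -0.29]
-37.0 [535.1  18.2] [-0.93 -0.36]
-47.0 [539.2   7.9] [-0.93 -0.37]
-56.0 [542.8  -2. ] [-0.95 -0.3 ]
-66.0 [545.1 -11.3] [-0.99 -0.17]
-76.0 [545.8 -20.1] [-1.    0.02]
-86.0 [544.7 -28.6] [-0.98  0.22]
```

View pics/g2.png

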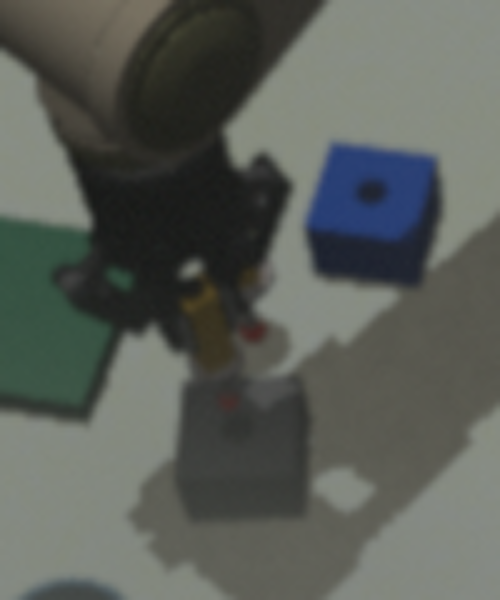

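The stylus is held, with the red ball at (230,400) just above the hole. Next I'll fly to a point in front of the green end.

drive_tool(commands="0 0.1 0 0 0 0 10;-0.005 0.2 0 0 0 0 10;-0.005 0.28 0 0 0 0 10;-0.005 0.28 0 0 0 0 10;-0.005 0.28 0 0 0 0 10;-0.005 0.28 0 0 0 0 10;-0.005 0.28 0 0 0 0 10;-0.01 0.28 0 0 0 0 10;-0.01 0.28 0 0 0 0 10;-0.01 0.28 0 0 0 0 10;-0.01 0.28 0 0 0 0 10;-0.01 0.28 0 0 0 0 10;-0.01 0.28 0 0 0 0 10;-0.01 0.28 0 0 0 0 10;0 0.28 0 0 0 0 10;0 0.24 0 0 0 0 10;0 0.2 0 0 0 0 10;0 0.1 0 0 0 0 10;0 0 0 0 0 0 10;0 0 0 0 0 0 10")

```text
time_s: 6.9
eef_pos: [535.7, 164.0, 165.1]
ee_rot: [0.0, 0.941, 0.339, -0.0]
force: [0.9, -0.0, -1.1]
grip_width: 0.225
grip_force: 50.7
```

```bash
python3 pose.py
```

```text
6.9 [535.67 164.05 165.09] [3.962e+01 3.000e-02 1.800e+02] [ 0.94 -0.04 -1.07] [-0.018  0.027  0.003] 0.22496486683064673
```

drive_tool(commands="0 -0.1 -0.05 0 0 0 10;0 -0.1 -0.15 0 0 0 10;0 0 -0.15 0 0 0 10;0 0 -0.15 0 0 0 10;0 0 -0.1 0 0 0 10;0 0 -0.05 0 0 0 10;0 0 0 0 0 0 10;0 0 0 0 0 0 10;0 0 0 0 0 0 10;0 0 0 0 0 0 10")

```text
time_s: 7.73
eef_pos: [536.3, 144.2, 101.1]
ee_rot: [0.0, 0.941, 0.339, 0.001]
force: [0.6, 0.8, -2.4]
grip_width: 0.229
grip_force: 50.8
```

```bash
python3 pose.py;python3 - <<'E'
from h import *
p=capture("top"); q=capture("scene"); a=p["pixels"][170:240,200:270]; b=q["pixels"][170:240,360:430]; cv2.imwrite("pics/g3.png",cv2.resize(np.hstack([a,b]),None,fx=5,fy=5,interpolation=2))
E
```

```text
7.7333 [536.31 144.15 101.06] [ 3.9580e+01 -7.0000e-02  1.7995e+02] [ 0.62  0.82 -2.39] [0.021 0.009 0.024] 0.2294134159835988
```

View pics/g3.png

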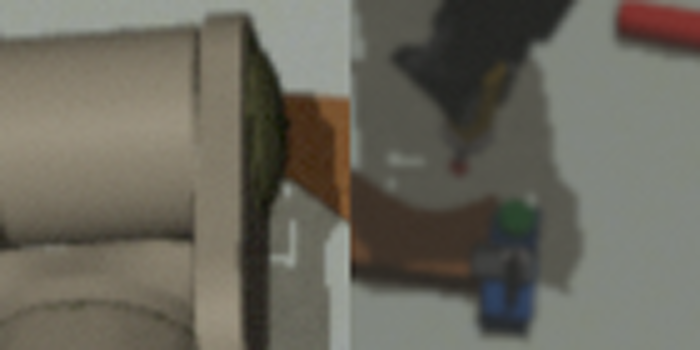

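The ball shows at right crop (458,167), about (381.6, 203.4) in the scene, off the edge and clear of the clamp.

```bash
cat > f.py <<'E'
from h import *
import sys
N=int(sys.argv[1]) if len(sys.argv)>1 else 6
fs=[];es=[]
for i in range(N):
    capture("top"); s=sense(); fs.append(s["force"]); es.append(s["eef_pos"])
print(round(s["time_s"],2),"eef",np.mean(es,0).round(2),"F",np.mean(fs,0).round(2),"sd",np.std(fs,0).round(2))
E
python3 f.py 8; python3 -c "
from h import *
p=capture('scene'); print(at(p,(381.6,203.4),14))"
```

```text
8.23 eef [535.98 144.22 100.46] F [ 0.08 -0.36 -1.87] sd [0.45 0.44 0.6 ]
[536.71122564 147.54416301  14.        ]
```

drive_tool(commands="0.04 0 0 0 0 0 10;0.05 0 0 0 0 0 10;0.05 0 0 0 0 0 10;0.05 0 0 0 0 0 10;0.03 0 0 0 0 0 10;0.02 0 0 0 0 0 10;0.01 0 0 0 0 0 10;0 0 0 0 0 0 10;0 0 0 0 0 0 10")

```text
time_s: 9.03
eef_pos: [560.8, 144.2, 100.2]
ee_rot: [-0.0, 0.941, 0.339, -0.0]
force: [-0.1, 0.5, -1.7]
grip_width: 0.23
grip_force: 50.8
```

```bash
python3 f.py 4
```

```text
9.23 eef [560.81 144.2  100.32] F [ 0.28 -0.26 -1.51] sd [0.15 0.21 0.59]
```

drive_tool(commands="0.01 0 0 0 0 0 10;0.01 0 0 0 0 0 10;0 0 0 0 0 0 10")

```text
time_s: 9.48
eef_pos: [563.1, 144.2, 100.3]
ee_rot: [0.0, 0.941, 0.339, 0.0]
force: [-0.1, -1.3, -1.2]
grip_width: 0.226
grip_force: 50.8
```

```bash
python3 f.py 4
```

```text
9.68 eef [562.96 144.17 100.27] F [-0.15 -0.05 -1.71] sd [0.25 0.56 0.66]
```

drive_tool(commands="0.01 0 0 0 0 0 10;0.005 0 0 0 0 0 10;0 0 0 0 0 0 10")

```text
time_s: 9.93
eef_pos: [564.2, 144.2, 100.2]
ee_rot: [-0.0, 0.941, 0.339, -0.0]
force: [-2.3, -0.2, -1.1]
grip_width: 0.226
grip_force: 50.9
```

```bash
python3 f.py 4
```

```text
10.13 eef [564.23 144.19 100.19] F [-1.5   0.07 -0.78] sd [0.54 0.44 0.64]
```

```bash
cat > tr.py <<'E'
from h import *
import sys,json,os
from scipy.optimize import least_squares
N,step,press=int(sys.argv[1]),float(sys.argv[2]),float(sys.argv[3])
fs=[];es=[]
for i in range(4):
    capture("top"); s=sense(); fs.append(s["force"][:2]); es.append(s["eef_pos"])
e=np.mean(es,0); f=np.mean(fs,0)-[0.1,-0.2]
log=json.load(open("log.json")) if os.path.exists("log.json") else []
log.append([*e[:2],*f]); json.dump(log,open("log.json","w"))
F=np.array([549.8,56.4]); th=-0.117
Y=np.linspace(104,-104,2081)
X=-14*np.cos(2*np.pi*Y/150)+5*np.sin(2*np.pi*Y/200)
D=14*2*np.pi/150*np.sin(2*np.pi*Y/150)+5*2*np.pi/200*np.cos(2*np.pi*Y/200)
n0=np.stack([-np.ones_like(Y),D],1); n0/=np.linalg.norm(n0,axis=1)[:,None]
def rot(v,a): return v@np.array([[np.cos(a),np.sin(a)],[-np.sin(a),np.cos(a)]])
def path(p,off): return rot(np.stack([X,Y],1)+off*n0,th+p[2])+F+p[:2], rot(n0,th+p[2])
L=np.array(log); B=L[:,:2]+L[:,2:]/3
def res(p):
    q,n=path(p,6); r=[]
    for b in B:
        i=np.argmin(np.sum((q-b)**2,1)); r.append((b-q[i])@n[i]/0.3)
    return np.array(r+[(p[0]+1)/3,p[1]/2,(p[2]-.006)/.012])
p=least_squares(res,[-2,0,.006],diff_step=1e-3,x_scale=[1,1,.01]).x
q,n=path(p,6); i=np.argmin(np.sum((q-B[-1])**2,1)); t=np.array([n[i][1],-n[i][0]])
if t[1]>0: t=-t
print(round(s["time_s"],2),"eef",e.round(2),"F",f.round(2),"Fn",(f@n[i]).round(2),"Ft",(f@t).round(2),"y",Y[i].round(1),"p",p.round(4),"res",(res(p)[:-3]*.3).round(2)[-8:])
T=q-press*n
d=np.r_[0,np.cumsum(np.linalg.norm(np.diff(T,axis=0),axis=1))]
i0=np.argmin(np.sum((T-e[:2])**2,1)); c=e[:2].copy(); out=[]
for k in range(1,N+1):
    j=min(np.searchsorted(d,d[i0]+k*step),len(d)-1); w=T[j]
    blend=min(1,k/3); cur=w+(1-blend)*(e[:2]-T[i0]); v=np.round((cur-c)/100,3); c=c+v*100; out.append("%g %g 0 0 0 0 10"%tuple(v))
print(";".join(out)); print("end y",Y[j].round(1))
E
python3 tr.py 6 2 1.2
```

```text
10.33 eef [564.3  144.19 100.24] F [-2.16  0.33] Fn 1.88 Ft -1.12 y 92.2 p [-2.3524 -0.2438  0.0078] res [0.01]
0.009 -0.019 0 0 0 0 10;0.008 -0.017 0 0 0 0 10;0.008 -0.018 0 0 0 0 10;0.005 -0.02 0 0 0 0 10;0.004 -0.019 0 0 0 0 10;0.003 -0.02 0 0 0 0 10
end y 79.6
```

drive_tool(commands="0.009 -0.019 0 0 0 0 10;0.008 -0.017 0 0 0 0 10;0.008 -0.018 0 0 0 0 10;0.005 -0.02 0 0 0 0 10;0 0 0 0 0 0 10")

```text
time_s: 10.75
eef_pos: [567.4, 136.3, 100.2]
ee_rot: [0.0, 0.941, 0.338, -0.0]
force: [-3.2, 0.5, -2.2]
grip_width: 0.231
grip_force: 50.9
```

```bash
python3 tr.py 8 2 1.2
```

```text
10.95 eef [567.41 136.54 100.21] F [-2.44 -0.5 ] Fn 2.49 Ft -0.11 y 84.7 p [-1.7892 -1.1434  0.0083] res [ 0.15 -0.13]
0.005 -0.02 0 0 0 0 10;0.004 -0.019 0 0 0 0 10;0.003 -0.019 0 0 0 0 10;0.002 -0.021 0 0 0 0 10;-0.001 -0.02 0 0 0 0 10;-0.001 -0.019 0 0 0 0 10;-0.003 -0.02 0 0 0 0 10;-0.004 -0.02 0 0 0 0 10
end y 66.7
```

drive_tool(commands="0.005 -0.02 0 0 0 0 10;0.004 -0.019 0 0 0 0 10;0.003 -0.019 0 0 0 0 10;0.002 -0.021 0 0 0 0 10;-0.001 -0.02 0 0 0 0 10")

```text
time_s: 11.37
eef_pos: [568.7, 126.8, 100.3]
ee_rot: [-0.0, 0.941, 0.338, 0.0]
force: [-3.2, 2.1, -1.9]
grip_width: 0.233
grip_force: 50.7
```

```bash
python3 tr.py 8 2 1.2
```

```text
11.57 eef [568.76 126.57 100.32] F [-2.8   1.11] Fn 2.81 Ft -1.07 y 74.5 p [-1.5878 -1.6474  0.0083] res [ 0.14 -0.07 -0.05]
-0.001 -0.021 0 0 0 0 10;-0.001 -0.02 0 0 0 0 10;-0.003 -0.02 0 0 0 0 10;-0.005 -0.018 0 0 0 0 10;-0.007 -0.02 0 0 0 0 10;-0.006 -0.018 0 0 0 0 10;-0.009 -0.019 0 0 0 0 10;-0.008 -0.018 0 0 0 0 10
end y 56.2
```

drive_tool(commands="-0.001 -0.021 0 0 0 0 10;-0.001 -0.02 0 0 0 0 10;-0.003 -0.02 0 0 0 0 10;-0.005 -0.018 0 0 0 0 10;-0.007 -0.02 0 0 0 0 10;-0.006 -0.018 0 0 0 0 10")

```text
time_s: 12.07
eef_pos: [566.5, 115.1, 100.4]
ee_rot: [-0.0, 0.941, 0.338, 0.0]
force: [-2.5, 3.3, -2.6]
grip_width: 0.227
grip_force: 50.8
```

```bash
python3 tr.py 8 2 1.2
```

```text
12.27 eef [566.4  114.89 100.34] F [-2.6   2.44] Fn 3.31 Ft -1.32 y 61.0 p [-1.5723 -1.719   0.0083] res [ 0.13 -0.07 -0.03 -0.01]
-0.008 -0.019 0 0 0 0 10;-0.008 -0.018 0 0 0 0 10;-0.01 -0.018 0 0 0 0 10;-0.01 -0.017 0 0 0 0 10;-0.011 -0.017 0 0 0 0 10;-0.01 -0.016 0 0 0 0 10;-0.012 -0.017 0 0 0 0 10;-0.012 -0.016 0 0 0 0 10
end y 44.8
```

The fit is excellent, so I'll take longer segments.

drive_tool(commands="-0.008 -0.019 0 0 0 0 10;-0.008 -0.018 0 0 0 0 10;-0.01 -0.018 0 0 0 0 10;-0.01 -0.017 0 0 0 0 10;-0.011 -0.017 0 0 0 0 10;-0.01 -0.016 0 0 0 0 10;-0.012 -0.017 0 0 0 0 10")

```text
time_s: 12.85
eef_pos: [559.5, 102.8, 100.4]
ee_rot: [0.0, 0.941, 0.338, 0.0]
force: [-1.4, 2.6, -1.5]
grip_width: 0.226
grip_force: 50.8
```

```bash
python3 tr.py 10 2 1.2
```

```text
13.05 eef [559.42 102.68 100.34] F [-1.77  2.67] Fn 2.99 Ft -1.16 y 47.0 p [-1.5178 -1.825   0.0087] res [ 0.1  -0.07 -0.01  0.05 -0.06]
-0.012 -0.017 0 0 0 0 10;-0.011 -0.016 0 0 0 0 10;-0.012 -0.016 0 0 0 0 10;-0.013 -0.016 0 0 0 0 10;-0.012 -0.015 0 0 0 0 10;-0.013 -0.016 0 0 0 0 10;-0.012 -0.015 0 0 0 0 10;-0.013 -0.016 0 0 0 0 10;-0.013 -0.016 0 0 0 0 10;-0.013 -0.015 0 0 0 0 10
end y 29.4
```

drive_tool(commands="-0.012 -0.017 0 0 0 0 10;-0.011 -0.016 0 0 0 0 10;-0.012 -0.016 0 0 0 0 10;-0.013 -0.016 0 0 0 0 10;-0.012 -0.015 0 0 0 0 10;-0.013 -0.016 0 0 0 0 10;-0.012 -0.015 0 0 0 0 10;-0.013 -0.016 0 0 0 0 10;-0.013 -0.016 0 0 0 0 10")

```text
time_s: 13.8
eef_pos: [548.3, 88.5, 100.3]
ee_rot: [-0.0, 0.941, 0.339, 0.0]
force: [-0.8, 4.0, -1.2]
grip_width: 0.23
grip_force: 50.9
```

```bash
python3 tr.py 10 2 1.2
```

```text
14.0 eef [548.2   88.39 100.28] F [-1.59  2.72] Fn 2.96 Ft -1.1 y 31.2 p [-1.3731 -1.8515  0.0105] res [ 0.08 -0.08  0.    0.08 -0.02 -0.07]
-0.013 -0.016 0 0 0 0 10;-0.012 -0.017 0 0 0 0 10;-0.012 -0.015 0 0 0 0 10;-0.012 -0.016 0 0 0 0 10;-0.012 -0.016 0 0 0 0 10;-0.012 -0.016 0 0 0 0 10;-0.012 -0.017 0 0 0 0 10;-0.012 -0.016 0 0 0 0 10;-0.01 -0.016 0 0 0 0 10;-0.011 -0.017 0 0 0 0 10
end y 14.2
```

drive_tool(commands="-0.013 -0.016 0 0 0 0 10;-0.012 -0.017 0 0 0 0 10;-0.012 -0.015 0 0 0 0 10;-0.012 -0.016 0 0 0 0 10;-0.012 -0.016 0 0 0 0 10;-0.012 -0.016 0 0 0 0 10;-0.012 -0.017 0 0 0 0 10;-0.012 -0.016 0 0 0 0 10;-0.01 -0.016 0 0 0 0 10")

```text
time_s: 14.75
eef_pos: [537.5, 74.0, 100.3]
ee_rot: [-0.0, 0.941, 0.339, -0.0]
force: [-1.0, 3.7, -2.2]
grip_width: 0.227
grip_force: 50.8
```

```bash
python3 tr.py 10 2 1.2
```

```text
14.95 eef [537.48  73.86 100.25] F [-2.3  2.8] Fn 3.45 Ft -1.11 y 16.2 p [-1.3419 -1.844   0.011 ] res [ 0.08 -0.08  0.    0.08 -0.01 -0.07 -0.01]
-0.01 -0.017 0 0 0 0 10;-0.01 -0.017 0 0 0 0 10;-0.01 -0.019 0 0 0 0 10;-0.009 -0.017 0 0 0 0 10;-0.009 -0.018 0 0 0 0 10;-0.008 -0.019 0 0 0 0 10;-0.007 -0.018 0 0 0 0 10;-0.006 -0.019 0 0 0 0 10;-0.006 -0.02 0 0 0 0 10;-0.005 -0.018 0 0 0 0 10
end y -1.5
```

drive_tool(commands="-0.01 -0.017 0 0 0 0 10;-0.01 -0.017 0 0 0 0 10;-0.01 -0.019 0 0 0 0 10;-0.009 -0.017 0 0 0 0 10;-0.009 -0.018 0 0 0 0 10;-0.008 -0.019 0 0 0 0 10;-0.007 -0.018 0 0 0 0 10;-0.006 -0.019 0 0 0 0 10;-0.006 -0.02 0 0 0 0 10")

```text
time_s: 15.7
eef_pos: [530.0, 57.6, 100.2]
ee_rot: [-0.0, 0.941, 0.339, -0.0]
force: [-2.3, 3.8, -0.6]
grip_width: 0.227
grip_force: 50.8
```

```bash
python3 tr.py 10 2 1.2
```

```text
15.9 eef [530.03  57.42 100.23] F [-3.02  2.36] Fn 3.54 Ft -1.46 y 0.5 p [-1.2524 -1.7978  0.0122] res [ 0.09 -0.07  0.    0.07 -0.02 -0.06  0.03 -0.04]
-0.005 -0.02 0 0 0 0 10;-0.004 -0.02 0 0 0 0 10;-0.003 -0.019 0 0 0 0 10;-0.002 -0.02 0 0 0 0 10;-0.002 -0.021 0 0 0 0 10;0 -0.02 0 0 0 0 10;0 -0.019 0 0 0 0 10;0.002 -0.02 0 0 0 0 10;0.002 -0.02 0 0 0 0 10;0.002 -0.02 0 0 0 0 10
end y -17.8
```

drive_tool(commands="-0.005 -0.02 0 0 0 0 10;-0.004 -0.02 0 0 0 0 10;-0.003 -0.019 0 0 0 0 10;-0.002 -0.02 0 0 0 0 10;-0.002 -0.021 0 0 0 0 10;0 -0.02 0 0 0 0 10;0 -0.019 0 0 0 0 10;0.002 -0.02 0 0 0 0 10")

```text
time_s: 16.57
eef_pos: [528.7, 41.6, 100.2]
ee_rot: [0.0, 0.941, 0.339, -0.0]
force: [-3.5, 2.5, -1.2]
grip_width: 0.225
grip_force: 50.9
```

```bash
python3 tr.py 10 2 1.2
```

```text
16.77 eef [528.81  41.43 100.27] F [-3.22  0.94] Fn 3.14 Ft -1.19 y -14.0 p [-1.0776 -1.6598  0.0146] res [-0.04  0.    0.03 -0.07 -0.07  0.07  0.1  -0.14]
0.002 -0.02 0 0 0 0 10;0.003 -0.02 0 0 0 0 10;0.004 -0.02 0 0 0 0 10;0.004 -0.019 0 0 0 0 10;0.004 -0.02 0 0 0 0 10;0.006 -0.02 0 0 0 0 10;0.005 -0.019 0 0 0 0 10;0.007 -0.019 0 0 0 0 10;0.006 -0.019 0 0 0 0 10;0.007 -0.018 0 0 0 0 10
end y -32.0
```

drive_tool(commands="0.003 -0.02 0 0 0 0 10;0.003 -0.02 0 0 0 0 10;0.004 -0.02 0 0 0 0 10;0.004 -0.019 0 0 0 0 10;0.005 -0.02 0 0 0 0 10;0.006 -0.02 0 0 0 0 10")

```text
time_s: 17.27
eef_pos: [531.2, 29.8, 100.2]
ee_rot: [-0.0, 0.941, 0.339, -0.0]
force: [-3.8, 2.1, -0.9]
grip_width: 0.228
grip_force: 50.8
```

```bash
python3 tr.py 8 2 1.3
```

```text
17.47 eef [531.42  29.43 100.27] F [-4.34 -0.4 ] Fn 4.29 Ft -0.79 y -25.0 p [-1.0626 -1.6447  0.0148] res [ 0.    0.02 -0.08 -0.08  0.08  0.11 -0.13 -0.03]
0.005 -0.02 0 0 0 0 10;0.006 -0.019 0 0 0 0 10;0.006 -0.02 0 0 0 0 10;0.007 -0.018 0 0 0 0 10;0.007 -0.019 0 0 0 0 10;0.007 -0.018 0 0 0 0 10;0.008 -0.02 0 0 0 0 10;0.007 -0.018 0 0 0 0 10
end y -39.3
```

drive_tool(commands="0.005 -0.02 0 0 0 0 10;0.006 -0.019 0 0 0 0 10;0.006 -0.02 0 0 0 0 10;0.007 -0.018 0 0 0 0 10;0.007 -0.019 0 0 0 0 10;0.007 -0.018 0 0 0 0 10;0.008 -0.02 0 0 0 0 10")

```text
time_s: 18.05
eef_pos: [535.9, 16.5, 100.3]
ee_rot: [-0.0, 0.941, 0.339, -0.0]
force: [-4.9, 0.8, -1.7]
grip_width: 0.223
grip_force: 50.8
```

```bash
python3 tr.py 9 2 1.2
```

```text
18.25 eef [536.08  16.15 100.29] F [-4.01 -0.71] Fn 3.99 Ft -0.84 y -37.3 p [-1.0464 -1.6266  0.015 ] res [ 0.02 -0.08 -0.08  0.08  0.12 -0.11 -0.   -0.05]
0.007 -0.019 0 0 0 0 10;0.007 -0.019 0 0 0 0 10;0.007 -0.019 0 0 0 0 10;0.008 -0.019 0 0 0 0 10;0.008 -0.019 0 0 0 0 10;0.007 -0.018 0 0 0 0 10;0.007 -0.018 0 0 0 0 10;0.007 -0.019 0 0 0 0 10;0.007 -0.019 0 0 0 0 10
end y -53.8
```

drive_tool(commands="0.007 -0.019 0 0 0 0 10;0.007 -0.019 0 0 0 0 10;0.007 -0.019 0 0 0 0 10;0.008 -0.019 0 0 0 0 10;0.008 -0.019 0 0 0 0 10;0.007 -0.018 0 0 0 0 10;0.007 -0.018 0 0 0 0 10;0.007 -0.019 0 0 0 0 10")

```text
time_s: 18.92
eef_pos: [541.7, 1.5, 100.3]
ee_rot: [-0.0, 0.941, 0.338, -0.0]
force: [-4.3, 0.8, -1.8]
grip_width: 0.226
grip_force: 50.8
```

```bash
python3 tr.py 9 2 1.2
```

```text
19.12 eef [541.86   1.26 100.29] F [-4.26  0.14] Fn 3.94 Ft -1.63 y -51.3 p [-1.067  -1.6449  0.0147] res [-0.07 -0.08  0.07  0.11 -0.13 -0.03 -0.08  0.09]
0.007 -0.019 0 0 0 0 10;0.006 -0.019 0 0 0 0 10;0.006 -0.019 0 0 0 0 10;0.006 -0.02 0 0 0 0 10;0.006 -0.019 0 0 0 0 10;0.004 -0.019 0 0 0 0 10;0.004 -0.019 0 0 0 0 10;0.004 -0.02 0 0 0 0 10;0.002 -0.021 0 0 0 0 10
end y -69.8
```

drive_tool(commands="0.007 -0.019 0 0 0 0 10;0.006 -0.019 0 0 0 0 10;0.006 -0.019 0 0 0 0 10;0.006 -0.02 0 0 0 0 10;0.006 -0.019 0 0 0 0 10;0.004 -0.019 0 0 0 0 10;0.004 -0.019 0 0 0 0 10")

```text
time_s: 19.7
eef_pos: [545.6, -11.8, 100.3]
ee_rot: [-0.0, 0.941, 0.338, -0.0]
force: [-4.9, 2.0, -1.4]
grip_width: 0.226
grip_force: 50.8
```

```bash
python3 tr.py 12 2 1.2
```

```text
19.9 eef [545.71 -12.07 100.28] F [-4.61  0.53] Fn 4.42 Ft -1.43 y -64.9 p [-1.1076 -1.6515  0.0138] res [-0.08  0.05  0.07 -0.18 -0.09 -0.15  0.01  0.22]
0.003 -0.02 0 0 0 0 10;0.003 -0.02 0 0 0 0 10;0.002 -0.02 0 0 0 0 10;0.001 -0.02 0 0 0 0 10;-0 -0.02 0 0 0 0 10;-0.001 -0.02 0 0 0 0 10;-0.002 -0.02 0 0 0 0 10;-0.003 -0.02 0 0 0 0 10;-0.003 -0.019 0 0 0 0 10;-0.005 -0.02 0 0 0 0 10;-0.005 -0.019 0 0 0 0 10;-0.006 -0.019 0 0 0 0 10
end y -91.6
```

drive_tool(commands="0.002 -0.02 0 0 0 0 10;0.002 -0.02 0 0 0 0 10;0.001 -0.02 0 0 0 0 10;0.001 -0.02 0 0 0 0 10;-0.001 -0.02 0 0 0 0 10;-0.001 -0.02 0 0 0 0 10")

```text
time_s: 20.4
eef_pos: [546.1, -24.0, 100.4]
ee_rot: [0.0, 0.941, 0.338, 0.0]
force: [-4.3, 2.7, -1.7]
grip_width: 0.227
grip_force: 50.8
```

```bash
python3 tr.py 7 2 1.2
```

```text
20.6 eef [546.15 -24.2  100.36] F [-3.73  1.96] Fn 3.84 Ft -1.75 y -78.0 p [-1.1484 -1.6085  0.0128] res [ 0.01  0.01 -0.23 -0.14 -0.2  -0.07  0.12  0.29]
-0.001 -0.021 0 0 0 0 10;-0.002 -0.02 0 0 0 0 10;-0.004 -0.019 0 0 0 0 10;-0.004 -0.02 0 0 0 0 10;-0.005 -0.019 0 0 0 0 10;-0.007 -0.019 0 0 0 0 10;-0.007 -0.019 0 0 0 0 10
end y -94.0
```

drive_tool(commands="-0.002 -0.021 0 0 0 0 10;-0.003 -0.02 0 0 0 0 10;-0.004 -0.019 0 0 0 0 10;-0.005 -0.02 0 0 0 0 10;-0.006 -0.019 0 0 0 0 10;-0.007 -0.019 0 0 0 0 10;0 0 0 0 0 0 10")

```text
time_s: 21.18
eef_pos: [543.4, -36.1, 100.4]
ee_rot: [0.0, 0.941, 0.338, 0.0]
force: [-2.7, 1.8, -1.7]
grip_width: 0.224
grip_force: 50.9
```

```bash
python3 tr.py 1 2 1.2
```

```text
21.38 eef [543.39 -35.84 100.36] F [-2.92  1.97] Fn 3.4 Ft -0.93 y -91.6 p [-1.1786 -1.5237  0.0118] res [-0.04 -0.27 -0.16 -0.23 -0.11  0.05  0.18  0.32]
-0.006 -0.019 0 0 0 0 10
end y -94.0
```

The trace is complete (y = -91.6). Now I'll back off, lift and carry the stylus to the stand.

drive_tool(commands="-0.05 0 0 0 0 0 10;-0.1 0 0 0 0 0 10;-0.1 0 0.05 0 0 0 10;0 0 0.15 0 0 0 10;0 0 0.2 0 0 0 10;0 0 0.2 0 0 0 10;0 -0.1 0.1 0 0 0 10;0.03 -0.2 0 0 0 0 10;0.03 -0.25 0 0 0 0 10;0.03 -0.25 0 0 0 0 10;0.03 -0.25 0 0 0 0 10;0.03 -0.25 0 0 0 0 10;0.03 -0.25 0 0 0 0 10;0.03 -0.25 0 0 0 0 10;0.03 -0.25 0 0 0 0 10;0.03 -0.22 0 0 0 0 10;0.03 -0.14 0 0 0 0 10;0 -0.07 0 0 0 0 10;0 0 0 0 0 0 10;0 0 0 0 0 0 10")

```text
time_s: 23.05
eef_pos: [548.0, -283.6, 170.0]
ee_rot: [-0.0, 0.941, 0.338, -0.0]
force: [-0.9, -0.4, -1.8]
grip_width: 0.229
grip_force: 51.0
```

```bash
python3 pose.py
```

```text
23.05 [ 548.04 -283.57  170.03] [  39.56    0.   -179.99] [-0.91 -0.38 -1.79] [-0.01   0.012  0.009] 0.2293327839183486
```

drive_tool(commands="-0.012 0 0 0 0 0 10;-0.012 0 0 0 0 0 10;0 0 -0.05 0 0 0 10;0 0 -0.1 0 0 0 10;0 0 -0.1 0 0 0 10;0 0 -0.1 0 0 0 10;0 0 -0.08 0 0 0 10;0 0 -0.05 0 0 0 10;0 0 0 0 0 0 10;0 0 0 0 0 0 10")

```text
time_s: 23.88
eef_pos: [546.0, -283.7, 122.1]
ee_rot: [-0.0, 0.941, 0.339, -0.0]
force: [-0.4, -1.1, -1.2]
grip_width: 0.225
grip_force: 51.0
```

```bash
python3 f.py 4
```

```text
24.08 eef [ 546.14 -283.8   122.77] F [-0.29 -0.17 -1.14] sd [0.64 0.32 0.25]
```

Ball is in the hole (z 122.8, no side or upward force). I'll lower to the seat.

drive_tool(commands="0 0 -0.08 0 0 0 10;0 0 -0.08 0 0 0 10;0 0 -0.05 0 0 0 10;0 0 -0.03 0 0 0 10;0 0 -0.015 0 0 0 10;0 0 0 0 0 0 10;0 0 0 0 0 0 10;0 0 0 0 0 0 10")

```text
time_s: 24.75
eef_pos: [546.1, -283.7, 97.0]
ee_rot: [0.0, 0.941, 0.338, 0.0]
force: [-0.9, 0.3, -0.8]
grip_width: 0.226
grip_force: 50.9
```

```bash
python3 f.py 4
```

```text
24.95 eef [ 546.01 -283.7    96.95] F [ 0.09  0.49 -1.22] sd [0.42 0.2  0.63]
```

drive_tool(commands="0 0 -0.006 0 0 0 10;0 0 -0.005 0 0 0 10;0 0 0 0 0 0 10;0 0 0 0 0 0 10;0 0 0 0 0 0 10")

```text
time_s: 25.37
eef_pos: [546.0, -283.7, 96.2]
ee_rot: [0.0, 0.941, 0.339, 0.0]
force: [-2.0, 1.4, 5.3]
grip_width: 0.226
grip_force: 51.5
```

```bash
python3 f.py 4
```

```text
25.57 eef [ 546.02 -283.67   96.14] F [-2.13  1.74  4.96] sd [0.27 0.18 0.5 ]
```

Seated (5 N upward). I'll release slowly and go straight up.

drive_tool(commands="0 0 0 0 0 0 24;0 0 0 0 0 0 27;0 0 0 0 0 0 30;0 0 0 0 0 0 40;0 0 0 0 0 0 50;0 0 0 0 0 0 60;0 0 0 0 0 0 60;0 0 0 0 0 0 60;0 0 0.1 0 0 0 60;0 0 0.15 0 0 0 60;0 0 0.2 0 0 0 60;0 0 0.2 0 0 0 60;0 0 0.2 0 0 0 60;0 0 0.15 0 0 0 60;-0.15 0.3 0 0 0 0 60;-0.15 0.3 0 0 0 0 60;-0.15 0.3 0 0 0 0 60;-0.15 0.3 0 0 0 0 60;0 0 0 0 0 0 60;0 0 0 0 0 0 60")

```text
time_s: 27.23
eef_pos: [485.8, -162.7, 196.9]
ee_rot: [0.001, 0.941, 0.339, 0.0]
force: [0.3, -0.6, 1.1]
grip_width: 0.601
grip_force: 0.0
```

```bash
python3 pose.py
python3 - <<'E'
from h import *
p=capture("top"); q=capture("scene"); a=p["pixels"][180:260,370:450]; b=q["pixels"][140:220,200:280]; cv2.imwrite("pics/g4.png",cv2.resize(np.hstack([a,b]),None,fx=5,fy=5,interpolation=2))
E
```

```text
27.2333 [ 485.8  -162.69  196.9 ] [ 3.9660e+01 -3.0000e-02  1.7992e+02] [ 0.35 -0.57  1.1 ] [-0.013 -0.016 -0.03 ] 0.6010922844097212
```

View pics/g4.png

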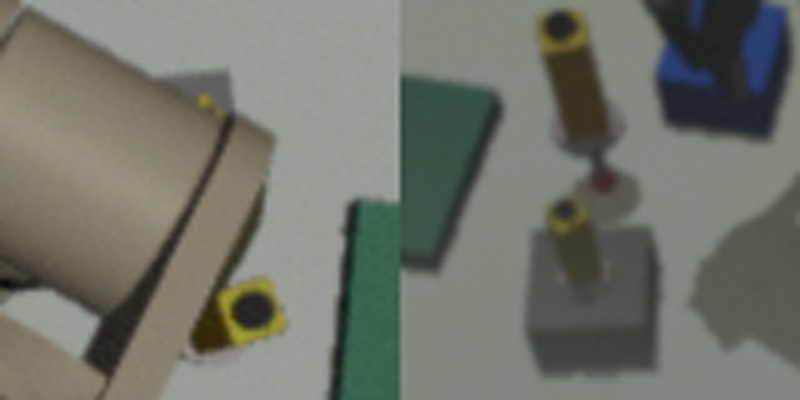

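The stylus stands upright in the grey stand (button at (567,210) in the right half), as it did at the start, and the gripper is clear.

```bash
python3 -c "
from rig import *
print(finish_job())"
```

```text
the job is handed in; nothing more can be done
None
```

The job is handed in at about 27 s: I traced the edge from the green end to the red end in one pass, at about 2–4.5 N of measured push, and the stylus is back upright in its grey stand with the gripper clear.

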